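Shut the stained slides in the dark and start their timer

TASK

One of the two slide boxes on the bench still stands open, with freshly stained slides inside that must now stand in the dark for a timed wait. With the fingertips push its lid over and fully shut, and then start the timer that lies right in front of that box by lightly pressing its start key, the left one of its three keys; then withdraw. Pick nothing up, let the box and its timer stay where they are, and leave the closed box, its running timer, the forceps and the reagent bottle alone.

Things in the scene. Friction and masses are not known exactly. Their poses are not given: they have to be found in the camera images.
- slide_box: The open grey plastic slide box with microscope slides inside, loose on the bench, about 0.3 kg; 98 (x) x 115 (y) x 34 mm high when shut (the base alone is 22 mm high). Origin: centre of its underside. Its +x axis points to the hinge side, away from the robot; -x is the front. It stands in either of two places, left or right of the middle microscope, turned up to 0.25 rad.
- slide_box_lid (a joint): Lid of that box, rad: 0 = fully shut, 1.57 = upright, 1.71 = stop, leaning slightly back. It starts between 1.30 and 1.70. The hinge is damped: the lid stays where it is left above about 1.25 rad; below about 0.95 rad it sinks shut by its own weight, slowly (several seconds). Pushing it takes under 2 N at its edge.
- lid_hinge (a point): Middle of the lid's hinge line, 47 mm behind the box's centre and 22 mm above the bench; the hinge line runs along the box's y axis. Listed orientation: the box's axes.
- lid_edge (a point): Middle of the lid's free edge, on its outer face: 92 mm from the hinge line; the outer face lies in a plane 11 mm outward of the hinge line (upward when shut, away from the robot when upright). When the lid stands upright the edge is about 114 mm above the bench; when shut the outer face is 34 mm above it. The lid is a shallow tray 11 mm deep with 2.4 mm walls.
- other_box: The same kind of box, already closed, loose: leave alone. Origin: centre of its underside. The two boxes may have changed places.
- other_box_lid (a joint): Lid of the closed box, rad: 0 = shut.
- timer: Flat white digital timer, loose on the bench in front (-x) of the open box, about 15 to 40 mm from it, 62 (x) x 68 (y) mm, body 17 mm high, 0.12 kg. Origin: centre of its underside; +x points away from the robot, across the keys to the display. A row of three keys lies at its near side.
- start_key (a point): Centre of the top of the start key of that timer: the left (+y) one of the three keys, 18 mm in front (-x) and 21 mm to the left (+y) of the timer's centre, 19 mm above the bench. The key measures 10 (x) x 15 (y) mm and stands 2 mm proud; the next key is 21 mm to the right (-y).
- timer_key0 (a joint): Travel of that start key, m: 0 = up, 0.001 = fully pressed; a spring key, about 4 N presses it fully, and it comes up again when released. Beyond its travel it is rigid, so come down slowly (about 10 mm/s) and stop at 4 to 6 N; well under 50 N.
- other_timer: The same kind of timer, lying in front of the closed box and already running: leave alone. Origin: centre of its underside.
- other_timer_key0 (a joint): Travel of the other timer's start key, m.
- forceps: Steel forceps lying loose to the right of the open box, 128 mm long along their own y axis, 14 mm wide, 8 mm high; origin at the centre of the underside. Leave alone.
- bottle: Small brown reagent bottle with a black cap, 29 mm across, 63 mm high, standing loose to the left of the open box; origin at the centre of its underside. Leave alone.

How it is judged:
By the outcome, as a careful person would: the job done as asked, in the order asked, and still so for the second after the job is handed in, with the robot touching nothing.
It also fails if it takes over 48 s, if anything falls off the work surface, if the arm or the gripper's body presses on something with over 40 N, if the wrist force passes 120 N, or if a joint passes its speed limit or range.

ROBOT

A 6-joint arm with a two-finger parallel gripper is mounted at the origin on a cart in front of the work surface, level with it; the furniture and walls round the work are solid. World frame = base frame: x ahead of the robot, y to its left, z up, the work surface at z = 0. Lengths are in m, angles in rad, forces in N, time in s.
With the tool pointing down it reaches from about 0.35 to 0.85 m from the base axis. Payload 8.1 kg.
Tool frame: the origin (TCP) lies on the centre line of the jaws, within the pads' length; the fingertips stand 22 mm ahead of it and the grasp point (between the pads) lies 3 mm ahead of it; z points along the fingers, y is the line along which they close (so a half turn about z gives the same grasp; the last joint's range is limited). The gripper opens to 93 mm and grips with 3 to 60 N. Pads are 15 mm wide; open, the fingers measure 128 mm over their backs; the gripper's body (75 mm by 188 mm) begins 65 mm behind the grasp point.
Start: joints at [-1.36, 0.13, 1.488, -0, 1.523, -0.085], TCP at [0.175, -0.574, 0.241] pointing down, gripper open.
Joint ranges: [-2.96, 2.96], [-0.89, 2.26], [0.02, 2.5], [-1.34, 4.48], [0, 2.73], [-2.66, 2.66]. Speed limits (rad/s): [2.39, 2.39, 2.79, 3.14, 3.14, 3.14].

INTERFACE

Orientations are given as a rotation vector (axis times angle).
In Python, from plant import robot gives the robot as it stands.
- The arm moves only by the tool step_hand, called after "Emit:" as name(argument=value, ...) on one line, values as JSON. Schema: {"type":"object","properties":{"moves":{"type":"object","properties":{"rows":{"type":"array","items":{"type":"array","items":{"type":"number"},"minItems":5,"maxItems":5},"minItems":1,"maxItems":20}},"additionalProperties":false,"required":["rows"]},"squeeze":{"type":"number"},"only":{"type":"string"},"quiet":{"type":"boolean"},"lines":{"type":"string"}},"required":["moves"],"additionalProperties":false}. moves is an object whose key "rows" holds a list of rows, 1 to 20 of them, each of 5 numbers: the finger opening in m, then dx, dy, dz in a scale on which 1.0 is 600 mm, then a turn about the tool's z in shares of 45 degrees (1.0 is 45 degrees); each row shifts and turns the commanded pose from where the row before left it, along the tool's axes as they then stand; what a row does not reach is not made up. A row lasts 1/10 s, in which the tool goes at most 0.05 m and 0.15 rad, less where a joint would pass 70% of its speed; a pose out of reach is approached as far as the arm can. The fingers move at their own pace and stop on an object; squeeze is the grip in N (left out, the last holds). Time passes only in rows, so rows that do not move let the fingers close. The tool returns the time, the measured TCP pose, the force, the opening and the grip force at its end. only (a regular expression) keeps the lines of the reply that match it, lines (a string "A,B") keeps lines A to B, and quiet returns only ok. No shift or turn number may pass 1 either way. Input that does not fit is refused with a message, and nothing moves.
- robot.read_state(): the state, without advancing time (a new reading comes with each control period).
- robot.read_camera(name): name is "scene" or "top" or "wrist"; returns a dict with "image" (480x640x3 uint8, red, green, blue), "fx", "fy", "cx", "cy" (pixels), "R" (3x3) and "t" (3): a world point X has camera coordinates R X + t. Camera axes: x right, y down, z forward; pixel columns grow to the right and rows downward; lengths in m; the calibration is good to about 2 mm. The wrist camera is an equidistant fisheye: a pixel r from the principal point sees the ray r / f radians off the axis. A picture is of the moment at which its call begins. There is no depth.
- robot.close_job(): hands the job in; it is judged then, once.
The state is a dict: "t": time; "q": joint angles; "dq": joint speeds; "joint_torque": joint torques, N m; "tool_pos": TCP position; "orientation": TCP orientation; "force": force on the tool from outside, world axes, zero at the start; "wrist_torque": the same for the moment, N m; "opening": finger opening in m; "gripper_force": force on a finger pad.
Only numpy, scipy, OpenCV 4.12 (cv2) and the standard library are available. Lean on these libraries where they do the work, as an engineer would, in place of code of your own. Each camera call takes 0.05 s, during which the arm holds its last target. There are 200 camera calls.

## Working session

There is one attempt and no reset: what is moved stays moved. The work goes in short steps, Python scripts to look and compute and a tool call to move; the robot and the scene stay as the last step left them, time stands still between calls to the robot, and variables do not carry over. Pictures are saved under pics/ and viewed, at most 10 in all, crops included, and the job is handed in when it is done.

```bash
mkdir -p pics; ls; python3 - <<'E'
from plant import robot
import cv2
for n in ("top","scene"):
    c=robot.read_camera(n); cv2.imwrite(f"pics/{n}0.png",c["image"][:,:,::-1]); print(n,c["fx"],c["cx"],c["cy"],c["R"],c["t"])
s=robot.read_state(); print(s)
E
```

```text
pics
plant.py
top 521.8903903661142 315.5952899600998 246.743497807997 [[-0.02634427 -0.99941975  0.0215902 ]
 [-0.99406299  0.02391001 -0.10614647]
 [ 0.10556866 -0.02425837 -0.99411608]] [-0.03562582  0.52166968  1.11102662]
scene 596.9822860586303 318.128148295699 230.7289921110784 [[-0.59235533 -0.8056497  -0.00661154]
 [-0.37360662  0.28194696 -0.88369905]
 [ 0.71381598 -0.52099373 -0.46800885]] [0.26129824 0.24730678 0.82989421]
{'t': 0.1, 'q': array([-1.36040871e+00,  1.31081792e-01,  1.48914396e+00, -8.73236767e-06,
        1.52300807e+00, -8.53999522e-02]), 'dq': array([ 1.99337531e-04, -1.13265596e-04, -3.24504638e-04, -6.05809738e-04,
        3.64678939e-04,  5.71398969e-05]), 'joint_torque': array([ 1.17675743e-03, -5.61340034e+01, -4.93095803e+01,  7.70591106e-02,
        2.91394506e-02, -3.22341850e-05]), 'tool_pos': array([ 0.17481609, -0.57347771,  0.23970913]), 'orientation': array([-3.10567824e+00, -4.62689512e-01,  1.74582643e-04]), 'force': array([ 0.13152688, -0.32205289,  0.29672455]), 'wrist_torque': array([-0.0141674 , -0.03323363,  0.00851377]), 'gripper_force': 0.0, 'opening': 0.09315490898823947}
```

View pics/top0.png

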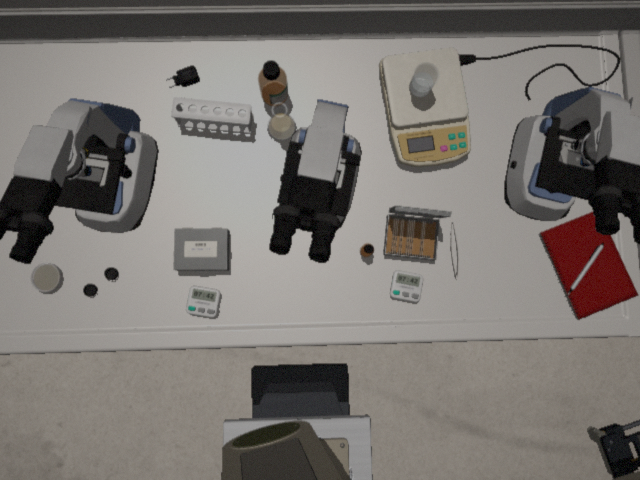

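View pics/scene0.png

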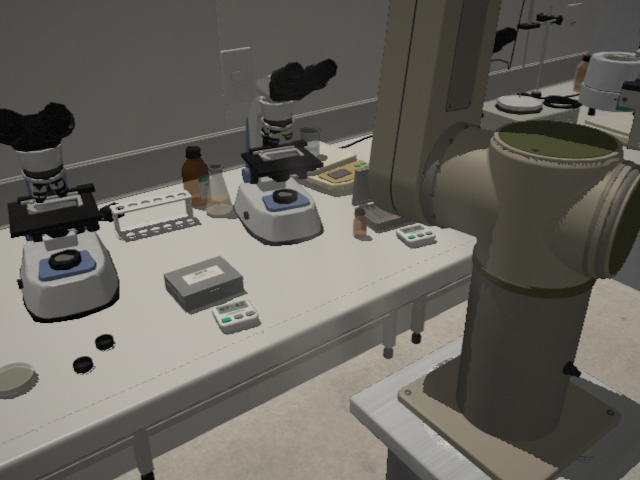

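The open box is on the right at about top (412,235). Its timer is at (407,286), the bottle at (367,250) and the forceps at (454,250). I'll zoom in on that area.

```bash
cat > h.py <<'E'
import numpy as np, cv2
from plant import robot
def ray(c,u,v,z):
    R=np.array(c["R"]);t=np.array(c["t"]);o=-R.T@t
    d=R.T@np.array([(u-c["cx"])/c["fx"],(v-c["cy"])/c["fy"],1])
    return o+d*(z-o[2])/d[2]
def proj(c,X):
    p=np.array(c["R"])@np.array(X)+c["t"]; return c["fx"]*p[0]/p[2]+c["cx"],c["fy"]*p[1]/p[2]+c["cy"]
E
python3 - <<'E'
from h import *
c=robot.read_camera("top");im=c["image"][:,:,::-1]
cv2.imwrite("pics/crop.png",cv2.resize(im[195:310,350:470],None,fx=5,fy=5,interpolation=cv2.INTER_CUBIC))
# timer white blob, green key
roi=im[260:312,380:435].astype(int)
g=((roi[:,:,1]-roi[:,:,2])>40).astype(np.uint8)
n,l,s,ce=cv2.connectedComponentsWithStats(g)
for i in range(1,n):
    if s[i,4]>8: u,v=ce[i]+[380,260]; print("green",u,v,s[i],ray(c,u,v,.019))
roi=im[262:312,380:435]; print(roi.min(2)[25,::4])
E
```

```text
green 395.75 292.0833333333333 [13 30  7  5 24] [ 0.41765366 -0.22168113  0.019     ]
[157 156 155 157 159 148 132 132 141 144 148 154 153 152]
```

View pics/crop.png

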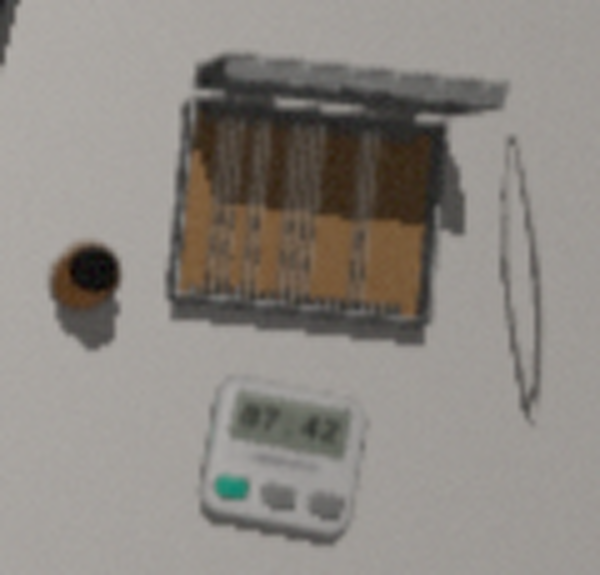

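The crop shows the open box with rim corners at about crop (172,300), (428,322), (188,100) and (442,128). The lid is near upright, with its edge running from (200,58) to (508,82), and the green start key is at (232,487). Next I'll turn these into positions.

```bash
python3 - <<'E'
from h import *
c=robot.read_camera("top")
P=lambda u,v,z:ray(c,350+(u-2)/5,195+(v-2)/5,z)
fl,fr,bl,br=[P(*p,.022)[:2] for p in((172,300),(428,322),(188,100),(442,128))]
print(fl,fr,bl,br,[np.linalg.norm(a) for a in(fl-fr,bl-br,bl-fl,br-fr)])
ce=(fl+fr+bl+br)/4; d=fl-fr+bl-br; yaw=np.arctan2(-d[0],d[1]); print("centre",ce,"yaw",yaw)
# timer: edges top z=.017
for p in((222,377),(368,395),(202,520),(345,540),(232,487),(279,496),(326,504)): print("timer",p,P(*p,.018))
R=np.array([[np.cos(yaw),-np.sin(yaw)],[np.sin(yaw),np.cos(yaw)]])
def lid(th,r,h,y):
    x=.047-r*np.cos(th)+h*np.sin(th); z=.022+r*np.sin(th)+h*np.cos(th)
    return np.r_[ce+R@[x,y],z]
for th in(1.3,1.4,1.5,1.6,1.7):
    print(th,[tuple(int(k) for k in (np.array(proj(c,lid(th,.092,h,y)))-[350,195])*5+2) for h in(.011,0) for y in(.0575,-.0575)], lid(th,.092,.011,0))
for p in ((100,272),): print("cap",P(*p,.063))
print("forceps",P(512,140,.004),P(530,415,.004))
print("cam",-np.array(c["R"]).T@c["t"])
E
```

```text
[ 0.50028865 -0.19875716] [ 0.48782146 -0.31132416] [ 0.58904821 -0.20945451] [ 0.57391748 -0.32195093] [np.float64(0.11325528922461804), np.float64(0.11350939718865112), np.float64(0.08940186191648902), np.float64(0.0867493721314128)]
centre [ 0.53776895 -0.26037169] yaw -0.12201378251473967
timer (222, 377) [ 0.4661218  -0.22006276  0.018     ]
timer (368, 395) [ 0.45658734 -0.28417505  0.018     ]
timer (202, 520) [ 0.4038124  -0.20864101  0.018     ]
timer (345, 540) [ 0.393471   -0.27100591  0.018     ]
timer (232, 487) [ 0.41783624 -0.22241368  0.018     ]
timer (279, 496) [ 0.41337679 -0.24289313  0.018     ]
timer (326, 504) [ 0.40935282 -0.26339384  0.018     ]
1.3 [(219, 90), (499, 118), (216, 117), (495, 144)] [ 0.57051294 -0.26438685  0.11358984]
1.4 [(221, 67), (501, 95), (218, 94), (498, 122)] [ 0.57965816 -0.26550827  0.11453101]
1.5 [(223, 45), (502, 73), (220, 72), (500, 99)] [ 0.58885096 -0.26663551  0.11454765]
1.6 [(224, 23), (503, 51), (222, 50), (502, 77)] [ 0.59799948 -0.26775733  0.11363958]
1.7 [(225, 3), (504, 30), (224, 28), (503, 56)] [ 0.60701231 -0.26886251  0.11181587]
cap [ 0.50934488 -0.16223663  0.063     ]
forceps [ 0.57047092 -0.358133    0.004     ] [ 0.4465445  -0.35947995  0.004     ]
cam [ 0.4003444  -0.02112658  1.160632  ]
```

Results: box yaw is about -0.12, the hinge is near (0.589,-0.267), the lid angle is about 1.4 rad, and the start key is at (0.418,-0.222). I'll align the tool with the box, close the fingers and go behind the lid.

The manual's scale: shifts go in shares of 600 mm and turns go in shares of 45 degrees. Converting my numbers, -0.045 m / 0.6 = -0.075, 0.04 m / 0.6 = 0.0667, 0.14 rad / 0.7854 = 0.1783.

Emit:
step_hand(moves={"rows": [[0,0,0,0,0.1783],[0,0,0,0,0.1783],[0,0,0,0,0.1783],[0,0.025,-0.075,0,0],[0,0.025,-0.075,0,0],[0,0.025,-0.075,0,0],[0,0.025,-0.075,0,0],[0,0.025,-0.075,0,0],[0,0.025,-0.075,0,0],[0,0.0667,-0.0167,0,0],[0,0.0667,-0.0167,0,0],[0,0.0667,-0.0167,0,0],[0,0.0667,-0.0167,0,0],[0,0.0667,-0.0167,0,0],[0,0.0667,-0.0167,0,0],[0,0.0667,-0.0167,0,0],[0,0.0667,-0.0167,0,0],[0,0,0,0,0]]}, squeeze=20)

```text
t: 2.0
tool_pos: [0.6281, -0.2754, 0.2369]
orientation: [-3.133, 0.19, 0.005]
force: [-0.7, -0.1, -0.5]
opening: 0.0006
gripper_force: 0.0
```

```bash
cat >> h.py <<'E'
from scipy.spatial.transform import Rotation as Ro
def go(x,y,z):
    s=robot.read_state();R=Ro.from_rotvec(s["orientation"]).as_matrix()
    print("tool axes\n",R.round(3),"\nd",(R.T@(np.array([x,y,z])-s["tool_pos"])).round(4),"t",s["t"],"F",s["force"].round(2))
E
python3 -c "
from h import *
go(.634,-.272,.119)"
```

```text
tool axes
 [[ 0.993 -0.121 -0.003]
 [-0.121 -0.993  0.003]
 [-0.003 -0.002 -1.   ]] 
d [ 0.0058 -0.0038  0.1179] t 2.0 F [-0.7  -0.06 -0.46]
```

In the tool's units: 0.03 m / 0.6 = 0.05, 0.008 m / 0.6 = 0.0133.

Emit:
step_hand(moves={"rows": [[0,0.0133,-0.0067,0.0167,0],[0,0,0,0.05,0],[0,0,0,0.05,0],[0,0,0,0.05,0],[0,0,0,0.025,0],[0,0,0,0,0]]})

```text
t: 2.6
tool_pos: [0.6312, -0.2738, 0.1226]
orientation: [-3.133, 0.196, 0.007]
force: [-0.8, 0.2, -0.1]
opening: 0.0005
gripper_force: 0.0
```

```bash
python3 - <<'E'
from h import *
go(.634,-.272,.119)
c=robot.read_camera("scene");a=c["image"][170:270,300:450,::-1]
w=robot.read_camera("wrist")["image"][:,:,::-1]
cv2.imwrite("pics/s2.png",np.hstack([cv2.resize(a,(450,300)),cv2.resize(w,(400,300))])[:,:800])
E
```

```text
tool axes
 [[ 0.992 -0.125 -0.005]
 [-0.125 -0.992  0.002]
 [-0.005 -0.002 -1.   ]] 
d [ 0.0026 -0.0021  0.0036] t 2.6 F [-0.8   0.24 -0.09]
```

View pics/s2.png

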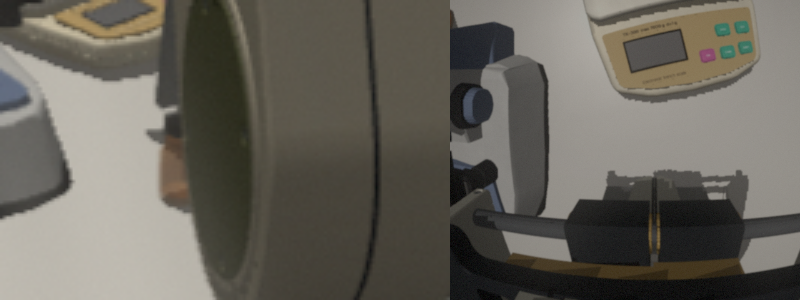

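The wrist view shows the closed fingers standing behind the lid, with the box at the bottom edge of the view and the balance clear. Now I'll close in slowly.

In the tool's units: -0.008 m / 0.6 = -0.0133, -0.006 m / 0.6 = -0.01.

Emit:
step_hand(moves={"rows": [[0,-0.0133,0,0.005,0],[0,-0.0133,0,0.005,0],[0,-0.01,0,0,0],[0,-0.0067,0,0,0],[0,-0.005,0,0,0],[0,-0.005,0,0,0],[0,0,0,0,0]]})

```text
t: 3.4
tool_pos: [0.6016, -0.2705, 0.1198]
orientation: [3.136, -0.195, 0.0]
force: [-0.5, -0.0, -0.5]
opening: 0.0006
gripper_force: 0.0
```

Emit:
step_hand(moves={"rows": [[0,-0.005,0,0,0],[0,-0.005,0,0,0],[0,-0.005,0,0,0],[0,-0.0033,0,0,0]]})

```text
t: 3.8
tool_pos: [0.5907, -0.269, 0.1196]
orientation: [-3.135, 0.195, 0.0]
force: [0.9, -0.3, -0.7]
opening: 0.0005
gripper_force: 0.1
```

```bash
python3 - <<'E'
from h import *
c=robot.read_camera("top");im=c["image"][:,:,::-1]
cv2.imwrite("pics/c3.png",cv2.resize(im[195:310,350:470],None,fx=5,fy=5,interpolation=cv2.INTER_CUBIC))
E
```

```text
(no output)
```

View pics/c3.png

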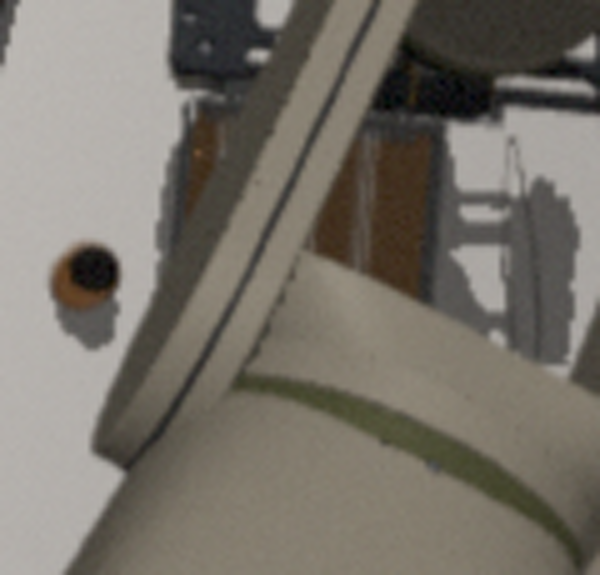

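The arm hides the box in the top view, but Fx has risen by about 1.5 N and the fingers are where the lid face should be, so contact is made. The box's left rim is still at crop (188,100), so it hasn't slid. Now I'll follow the arc.

In the tool's units: -0.003 m / 0.6 = -0.005, 0.001 m / 0.6 = 0.0017.

Emit:
step_hand(moves={"rows": [[0,-0.005,0,0,0],[0,-0.005,0,0.0017,0],[0,-0.005,0,0.0017,0],[0,-0.005,0,0.0017,0],[0,-0.005,0,0.0017,0],[0,-0.005,0,0.0017,0],[0,-0.005,0,0.0017,0]]})

```text
t: 4.55
tool_pos: [0.5697, -0.2665, 0.1135]
orientation: [-3.135, 0.195, 0.0]
force: [0.2, 0.9, 0.2]
opening: 0.0003
gripper_force: 0.2
```

Emit:
step_hand(moves={"rows": [[0,-0.005,0,0.0017,0],[0,-0.005,0,0.0025,0],[0,-0.005,0,0.0025,0],[0,-0.005,0,0.0033,0],[0,-0.005,0,0.0033,0],[0,-0.005,0,0.0033,0],[0,-0.005,0,0.0033,0]]})

```text
t: 5.25
tool_pos: [0.5489, -0.2639, 0.1014]
orientation: [-3.136, 0.195, 0.0]
force: [0.2, -0.2, 0.5]
opening: 0.0006
gripper_force: 0.1
```

In the tool's units: 0.004 m / 0.6 = 0.0067, -0.003 m / 0.6 = -0.005.

Emit:
step_hand(moves={"rows": [[0,-0.005,0,0.005,0],[0,-0.005,0,0.005,0],[0,-0.005,0,0.005,0],[0,-0.005,0,0.005,0],[0,-0.0042,0,0.005,0],[0,-0.0042,0,0.005,0],[0,-0.0033,0,0.005,0],[0,-0.0033,0,0.0067,0],[0,-0.0017,0,0.005,0],[0,-0.0017,0,0.005,0],[0,0,0,0,0]]})

```text
t: 6.35
tool_pos: [0.5259, -0.2609, 0.0699]
orientation: [-3.135, 0.195, 0.002]
force: [-0.4, 1.0, 0.2]
opening: 0.0005
gripper_force: 0.0
```

Emit:
step_hand(moves={"rows": [[0,-0.0017,0,0.005,0],[0,-0.0017,0,0.005,0],[0,-0.0017,0,0.005,0],[0,-0.0017,0,0.0033,0],[0,0,0,0,0]]})

```text
t: 6.85
tool_pos: [0.522, -0.2604, 0.0591]
orientation: [-3.135, 0.195, 0.001]
force: [0.4, 0.3, 0.3]
opening: 0.0005
gripper_force: 0.0
```

In the tool's units: 0.001 m / 0.6 = 0.0017.

Emit:
step_hand(moves={"rows": [[0,0,0,0.0017,0],[0,0,0,0.0017,0],[0,0,0,0.0017,0],[0,0,0,0,0]]})

```text
t: 7.25
tool_pos: [0.5223, -0.2605, 0.0565]
orientation: [-3.135, 0.195, 0.0]
force: [-0.3, -0.4, 1.0]
opening: 0.0002
gripper_force: 0.0
```

Emit:
step_hand(moves={"rows": [[0,0,0,0.0008,0],[0,0,0,0.0008,0],[0,0,0,0,0]]})

```text
t: 7.55
tool_pos: [0.5225, -0.2606, 0.0559]
orientation: [3.135, -0.195, 0.0]
force: [-1.1, 1.5, 2.3]
opening: 0.0009
gripper_force: 1.2
```

In the tool's units: 0.0005 m / 0.6 = 0.0008.

Emit:
step_hand(moves={"rows": [[0,0,0,0.0008,0],[0,0,0,0.0008,0],[0,0,0,0,0]]})

```text
t: 7.85
tool_pos: [0.5226, -0.2607, 0.0557]
orientation: [3.135, -0.195, 0.0]
force: [-4.7, 3.1, 10.4]
opening: 0.0003
gripper_force: 5.2
```

Emit:
step_hand(moves={"rows": [[0,0,0,-0.0167,0],[0,0,0,-0.05,0],[0,0,0,-0.0667,0],[0,-0.0667,0,-0.05,0],[0,-0.0833,0,0,0],[0,-0.0667,0,0,0],[0,0,0,0,0]]})

```text
t: 8.55
tool_pos: [0.3893, -0.2433, 0.1638]
orientation: [-3.135, 0.197, 0.004]
force: [0.5, -0.4, -0.0]
opening: 0.0005
gripper_force: 0.0
```

```bash
python3 - <<'E'
from h import *
w=robot.read_camera("wrist")
cv2.imwrite("pics/w4.png",w["image"][:,:,::-1]); print(w["fx"],w["cx"],w["cy"])
go(.418,-.222,.15)
E
```

```text
371.64829954431775 326.4859257580563 241.0766600321203
tool axes
 [[ 0.992 -0.125  0.   ]
 [-0.125 -0.992 -0.   ]
 [ 0.     0.    -1.   ]] 
d [ 0.0234 -0.0253  0.0147] t 8.6 F [ 0.16 -0.09  0.19]
```

View pics/w4.png

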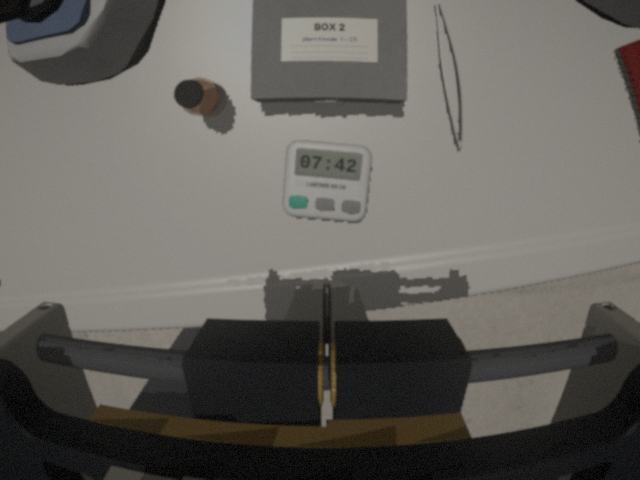

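The wrist view shows the lid flat and shut, the timer undisturbed reading 07:42, and the green key at (298,202). I'll cross-check the key position with the fisheye ray, then turn the tool so that only the 15 mm pad width lies along the row of keys.

```bash
python3 - <<'E'
from h import *
w=robot.read_camera("wrist");R=np.array(w["R"]);o=-R.T@w["t"]
im=w["image"].astype(int);g=((im[:,:,1]-im[:,:,0])>40).astype(np.uint8)
n,l,s,ce=cv2.connectedComponentsWithStats(g)
def f(p,z):
    d=np.array(p)-[w["cx"],w["cy"]];r=np.hypot(*d);a=r/w["fx"];v=R.T@np.r_[d/r*np.sin(a),np.cos(a)];return o+v*(z-o[2])/v[2]
for i in range(1,n):
    if s[i,4]>40: print(ce[i],f(ce[i],.019))
for p in((325,205),(350,207)): print("other keys",f(p,.019))
for p in ((252,100),(406,100)): print("lid front corners if shut",f(p,.034))
print(robot.read_state()["q"])
E
```

```text
[297.01840491 204.90797546] [ 0.41661343 -0.22224578  0.019     ]
other keys [ 0.41368045 -0.24421271  0.019     ]
other keys [ 0.40961649 -0.26365824  0.019     ]
lid front corners if shut [ 0.50209568 -0.20161437  0.034     ]
lid front corners if shut [ 0.48799948 -0.31374349  0.034     ]
[-6.67534960e-01 -2.01862488e-01  1.95138975e+00  1.73318357e-04
  1.39036562e+00  1.02855921e+00]
```

In the tool's units: 0.025 m / 0.6 = 0.0417, -0.024 m / 0.6 = -0.04, -0.15 rad / 0.7854 = -0.191.

Emit:
step_hand(moves={"rows": [[0,0.0417,-0.04,0,0],[0,0,0,0,-0.191],[0,0,0,0,-0.191],[0,0,0,0,-0.191],[0,0,0,0,-0.191],[0,0,0,0,-0.191],[0,0,0,0,-0.191],[0,0,0,0,-0.191],[0,0,0,0,-0.191],[0,0,0,0.0333,-0.191],[0,0,0,0.0333,-0.191],[0,0,0,0.0333,-0.0382],[0,0,0,0.0333,0],[0,0,0,0.0333,0],[0,0,0,0,0],[0,0,0,0,0]]})

```text
t: 10.25
tool_pos: [0.4219, -0.2238, 0.0649]
orientation: [-2.396, -2.031, 0.0]
force: [0.1, -0.3, 0.4]
opening: 0.0009
gripper_force: 0.0
```

```bash
python3 -c "
from h import *
go(.417,-.2222,.042)"
```

```text
tool axes
 [[ 0.164  0.986 -0.   ]
 [ 0.986 -0.164  0.   ]
 [ 0.    -0.    -1.   ]] 
d [ 0.0008 -0.0051  0.0229] t 10.25 F [ 0.12 -0.31  0.4 ]
```

In the tool's units: 0.006 m / 0.6 = 0.01, -0.005 m / 0.6 = -0.0083.

Emit:
step_hand(moves={"rows": [[0,0.0017,-0.0083,0.005,0],[0,0,0,0.01,0],[0,0,0,0.0083,0],[0,0,0,0.0033,0],[0,0,0,0.0017,0],[0,0,0,0,0]]})

```text
t: 10.85
tool_pos: [0.4164, -0.2219, 0.0476]
orientation: [-2.397, -2.031, 0.0]
force: [0.5, 0.1, -0.0]
opening: 0.0006
gripper_force: 0.0
```

```bash
python3 - <<'E'
from h import *
go(.417,-.2222,.041)
w=robot.read_camera("wrist")
cv2.imwrite("pics/w5.png",w["image"][:,:,::-1])
E
```

```text
tool axes
 [[ 0.164  0.986 -0.   ]
 [ 0.986 -0.164  0.   ]
 [ 0.    -0.    -1.   ]] 
d [-0.0002  0.0006  0.0066] t 10.85 F [ 0.48  0.12 -0.05]
```

View pics/w5.png

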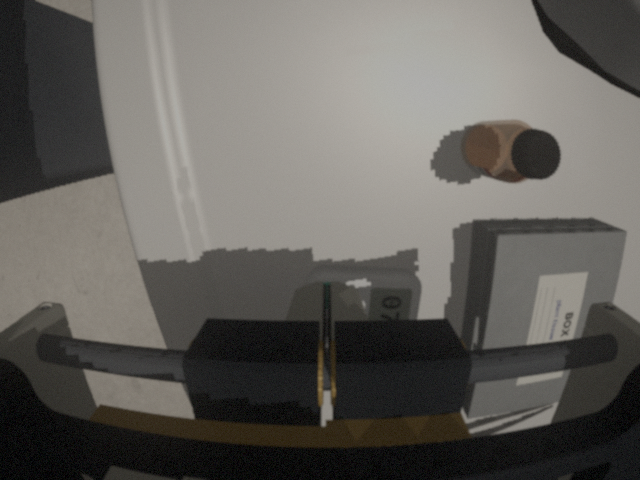

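The seam between the fingers lines up with the green key, which shows at (327,285), and the box is fully shut. I'll press slowly.

In the tool's units: 0.001 m / 0.6 = 0.0017.

Emit:
step_hand(moves={"rows": [[0,0,0,0.0017,0],[0,0,0,0.0017,0],[0,0,0,0.0017,0],[0,0,0,0.0017,0],[0,0,0,0.0017,0],[0,0,0,0,0]]})

```text
t: 11.5
tool_pos: [0.4163, -0.2219, 0.0424]
orientation: [-2.397, -2.031, 0.0]
force: [-0.6, -0.4, -0.6]
opening: 0.0003
gripper_force: 0.0
```

Emit:
step_hand(moves={"rows": [[0,0,0,0.0008,0],[0,0,0,0.0008,0],[0,0,0,0,0]]})

```text
t: 11.8
tool_pos: [0.4164, -0.222, 0.0416]
orientation: [2.397, 2.031, 0.0]
force: [-0.1, -0.3, 0.4]
opening: 0.001
gripper_force: 0.1
```

In the tool's units: 0.0005 m / 0.6 = 0.0008.

Emit:
step_hand(moves={"rows": [[0,0,0,0.0008,0],[0,0,0,0,0]]})

```text
t: 12.0
tool_pos: [0.4165, -0.222, 0.0413]
orientation: [2.397, 2.031, 0.0]
force: [-0.7, 0.2, 1.5]
opening: 0.0004
gripper_force: 0.9
```

Emit:
step_hand(moves={"rows": [[0,0,0,0.0008,0],[0,0,0,0,0]]})

```text
t: 12.2
tool_pos: [0.4165, -0.222, 0.0408]
orientation: [2.397, 2.031, 0.0]
force: [-1.3, 0.8, 3.0]
opening: 0.0002
gripper_force: 1.7
```

In the tool's units: 0.0003 m / 0.6 = 0.0005.

Emit:
step_hand(moves={"rows": [[0,0,0,0.0005,0],[0,0,0,0,0]]})

```text
t: 12.4
tool_pos: [0.4165, -0.222, 0.0407]
orientation: [2.397, 2.031, 0.0]
force: [-3.1, 0.6, 6.4]
opening: 0.0005
gripper_force: 2.9
```

Emit:
step_hand(moves={"rows": [[0,0,0,0.0003,0],[0,0,0,0,0]]})

```text
t: 12.6
tool_pos: [0.4165, -0.222, 0.0406]
orientation: [2.397, 2.031, -0.0]
force: [-2.4, 2.0, 8.0]
opening: 0.0008
gripper_force: 4.0
```

The stiffness jumped and the force reached 8 N, so the key is fully pressed. Withdrawing.

In the tool's units: -0.045 m / 0.6 = -0.075, -0.04 m / 0.6 = -0.0667.

Emit:
step_hand(moves={"rows": [[0,0,0,-0.0083,0],[0,0,0,-0.0333,0],[0,0,0,-0.0667,0],[0,0,0,-0.0667,0],[0,0,0,-0.0667,0],[0,0,0,-0.0667,0],[0,-0.075,-0.0333,0,0],[0,-0.075,-0.0333,0,0],[0,-0.075,-0.0333,0,0],[0,-0.075,-0.0333,0,0],[0,-0.075,-0.0333,0,0],[0,-0.075,-0.0333,0,0],[0,-0.075,-0.0333,0,0],[0,-0.075,-0.0333,0,0],[0,0,0,0,0],[0,0,0,0,0]]})

```text
t: 14.2
tool_pos: [0.1986, -0.5511, 0.2243]
orientation: [-2.398, -2.027, -0.002]
force: [0.1, 0.4, -0.0]
opening: 0.0006
gripper_force: 0.0
```

```bash
python3 - <<'E'
from h import *
c=robot.read_camera("top");im=c["image"][:,:,::-1]
cv2.imwrite("pics/c6.png",cv2.resize(im[195:310,350:470],None,fx=5,fy=5,interpolation=cv2.INTER_CUBIC))
E
```

```text
(no output)
```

View pics/c6.png

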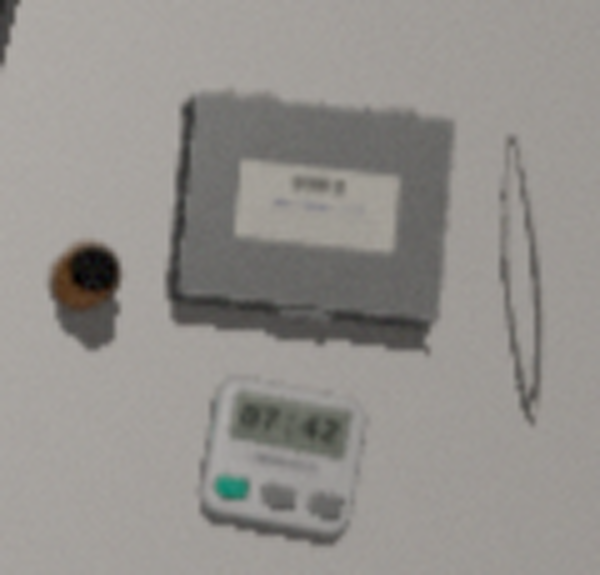

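The lid is shut, and the box, timer at crop (283,460), bottle and forceps are where they were. The robot is clear, so I'll hand in.

```bash
python3 -c "
from plant import robot
print(robot.close_job())"
```

```text
the job is handed in; nothing more can be done
None
```

I pushed the open box's lid fully shut, pressed its timer's start key to the stop (about 8 N, above the suggested 4–6 N), withdrew and handed the job in; the last picture shows everything still in place, but its display cannot confirm the timer is running.

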